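# Wedge the short foot of a rocking washer pump

## Task

The pressure-washer pump on the bench rocks because the foot nearest the orange wedge is worn short. With the fingertips, push the wedge along the bench, thin edge first, squarely under that foot until the pump stands level on all its feet and the rocking stops, then leave it there. Only push the wedge, never lift it; do not touch the pump or shove it along the bench, and leave everything else where it is.

Things in the scene. Friction and masses are not known exactly. Their poses are not given: they have to be found in the camera images.
- pump: pressure-washer pump, grey cast housing, brass head with gauge on its -y side, open square flange to its +x, on an aluminium plate 240 x 200 mm; about 6 kg, 225 mm tall. Four rubber feet hold the plate's underside 24 mm up. Origin: on the bench under the plate's middle, z up when level. Until packed up it leans 2.8 degrees onto the short foot
- short_foot (a point): centre of the underside of the worn short foot, at x +100, y +80 mm on the pump: grey rubber, 36 mm across, domed below (flat 8 mm wide, rising 2.4 mm by 11 mm from its centre). It is 6 mm shorter than the other three: now resting on the bench, 6 mm above it when the pump is level
- lifted_foot (a point): centre of the underside of the foot diagonally opposite, at (-100, -80) mm on the pump; now about 6 mm in the air, on the bench (height 0) when the pump has stopped rocking
- right_foot (a point): centre of the underside of the foot at (+100, -80) mm on the pump; on the bench
- left_foot (a point): centre of the underside of the foot at (-100, +80) mm on the pump; on the bench
- wedge: orange wedge flat on the bench by the short foot, 120 x 50 mm, 80 g. x runs along it to the thin edge, z up; origin mid-underside. 2 mm thick at the thin edge, rising to 18 mm in 106 mm, then a heel 14 mm long, 25 mm high. Level when the thin edge is about 22 mm past the short foot's centre. Entering takes 6 to 13 N, then 5 to 9; once all feet bear the push climbs; past 20 N the pump may slide
- wedge_tip (a point): middle of the wedge's thin edge, 1 mm above the bench
- wedge_heel (a point): middle of the flat upright back face of the wedge's heel (50 mm wide, 25 mm high), 12 mm above the bench: the face to push on
- foam_bottle: bystander: white foam-gun bottle with a blue band and brass cap, 92 mm across, 212 mm tall; origin at the centre of its underside
- valve_plug: bystander: small brass plug, hexagon 32 mm across under a round shank, 30 mm tall; origin at the centre of its underside
- coupler: bystander: brass hose coupler, 28 mm across, 56 mm tall; origin at the centre of its underside
- spray_nozzle: bystander: spray nozzle, steel hexagon 26 mm across with a green top, 34 mm tall; origin at the centre of its underside
- hex_wrench: bystander: steel spanner lying flat; origin under its middle
- screwdriver: bystander: screwdriver with a red handle, lying flat; origin under its middle
- grease_jar: bystander: white jar with a blue lid, 66 mm across, 60 mm tall; origin at the centre of its underside
Not all that is in view belongs to the job. Several things have the shape of the wedge; the one meant has the colours described above.

How it is judged:
By the outcome, as a careful person would: the job done as asked, in the order asked, and still so for the second after the job is handed in, with the robot touching nothing.
It also fails if it takes over 58 s, if anything falls off the work surface, if the arm or the gripper's body presses on something with over 40 N, if the wrist force passes 120 N, or if a joint passes its speed limit or range.

## Robot

A 6-joint arm with a two-finger parallel gripper is mounted at the origin on the work surface. World frame = base frame: x ahead of the robot, y to its left, z up, the work surface at z = 0. Lengths are in m, angles in rad, forces in N, time in s.
With the tool pointing down it reaches from about 0.4 to 0.825 m from the base axis. Payload 7 kg.
Tool frame: the origin (TCP) lies at the centre of the arm's flange, where the gripper is bolted on; the fingertips stand 178 mm ahead of it and the grasp point (between the pads) lies arm.tcp_to_grasp ahead of it (arm.tcp_to_grasp is the distance from the TCP to the grasp point, in m); z points along the fingers, y is the direction in which the jaws open and shut (so a half turn about z gives the same grasp; the last joint's range is limited). The gripper opens to 88 mm and grips with 3 to 60 N. Pads are 19 mm wide; open, the fingers measure 130 mm over their backs; the gripper's body (78 mm by 193 mm) begins 47 mm behind the grasp point.
Start: joints at [-0.926, 0.359, 0.012, 0, -1.224, -0.288], TCP at [0.236, -0.632, 0.405] pointing down, gripper open.
Joint ranges: [-3.07, 3.07], [-1.43, 2.12], [-1.02, 1.25], [-3.03, 1.67], [-3.05, -0], [-3.03, 3.03]. Speed limits (rad/s): [2.39, 2.39, 3.01, 3.14, 3.14, 3.14].

## Interface

Orientations are given as [roll, pitch, yaw] about the fixed x, y, z axes, in that order (R = Rz(yaw) Ry(pitch) Rx(roll)).
In Python, from station import arm gives the robot as it stands.
- The arm moves only by the tool move_arm, never from a script. Its argument "deltas" is a list of rows, each a list of 6 numbers: the shift along the world's x, y, z in mm, then the turn, a rotation vector about the world's x, y, z in degrees. In form: [[tx, ty, tz, ax, ay, az], ...]. A call has exactly 5 rows; each row shifts and turns the commanded pose from where the row before left it; what a row does not reach is not made up. A row lasts 1/12 s, in which the tool goes at most 41.7 mm and 7.16 degrees, less where a joint would pass 70% of its speed; a pose out of reach is approached as far as the arm can. A call with a gripper value outside its range is refused whole. "claw" is the closure in counts, from 0 (fully open) to 255 (shut), set as the call begins (left out, the last holds). The fingers move at their own pace and stop on an object; "squeeze" is the grip in N (left out, the last holds). Time passes only in rows, so rows that do not move let the fingers close, or fill a call up. It gives the time, the measured TCP pose, the force and the opening at its end, in the units of the state.
- arm.get_state(): the state, without advancing time (a new reading comes with each control period).
- arm.grab_frame(name): name is "scene" or "top" or "wrist"; returns the picture (480x640x3 uint8, red, green, blue); there is no depth.
- arm.calibration(name): a dict with "intrinsics" (3x3 intrinsics, pixels), "T" (4x4, takes a point from camera to world coordinates); the wrist camera has in their place "mount" (4x4, takes a point from camera to tool coordinates, whose origin is the TCP and whose axes are the flange's). Camera axes: x right, y up, looking along -z (the intrinsics and any distortion apply to the point x, -y, -z); pixel columns grow to the right and rows downward; lengths in m; the calibration is good to about 2 mm. A picture is of the moment at which its call begins: read the wrist's pose just before it. calibration takes no time and is no camera call.
- arm.job_done(): hands the job in, once; it reports no verdict.
Trained networks look in the newest picture that a camera, given by its name, has taken for a name from the list of things; names that differ only in an ending like _2 or _b are one class to them, and where a whole thing is asked for, a point or a joint stands for the part that bears it (a point fixed in the world has none). Each returns a list of dicts, best first, with "score" (0 to 1); they miss things now and then, are a little off and sometimes report something else, mostly with a low value. They report only what shows in the picture. A call takes as long as a camera call. They do not tell look-alikes from the thing itself.
- arm.spot_in(thing, camera): "xy" ([column, row] in pixels, amid what is visible of it).
- arm.masks_of(thing, camera): "pixels" (480x640 bool, what is visible of it) and "xy" ([column, row] in pixels, amid what is visible of it).
- arm.spot_point(thing, camera): "xy" ([column, row] in pixels: a listed point, or the origin of a listed thing).
The state is a dict: "t": time; "q": joint angles; "qd": joint speeds; "joint_efforts": joint torques, N m; "eef_pos": TCP position; "ee_rot": TCP orientation; "force": force on the tool from outside, world axes, zero at the start; "moment": the same for the moment, N m; "width": finger opening in m.
Only numpy, scipy, OpenCV 4.12 (cv2) and the standard library are available. Lean on these libraries where they do the work, as an engineer would, in place of code of your own. Each camera call takes 0.05 s, during which the arm holds its last target. There are 200 camera calls.

## Working session

There is one attempt and no reset: what is moved stays moved. The work goes in short steps, Python scripts to look and compute and a tool call to move; the robot and the scene stay as the last step left them, time stands still between calls to the robot, and variables do not carry over. Pictures are saved under pics/ and viewed, about 8 in all and at most 12, crops included, and the job is handed in when it is done.

Besides the shell and the picture viewer there is one more tool, called after "Request:" by a JSON object that holds its "api" and its "payload", one argument or row to a line. move_arm: Moves the arm, as the interface text tells. Its arguments: {"type":"object","properties":{"deltas":{"type":"array","items":{"type":"array","items":{"type":"number"}}},"claw":{"type":"number"},"squeeze":{"type":"number"}},"required":["deltas"]}

```bash
mkdir -p pics; cat > h.py <<'E'
import numpy as np, cv2
from station import arm
from scipy.spatial.transform import Rotation as R
def cam(n):
    c=arm.calibration(n); K=np.array(c["intrinsics"])
    if "T" in c: T=np.array(c["T"])
    else:
        s=arm.get_state(); B=np.eye(4); B[:3,:3]=R.from_euler('xyz',s["ee_rot"]).as_matrix(); B[:3,3]=s["eef_pos"]; T=B@np.array(c["mount"])
    return c,K,T
def toworld(n,xy,z=0,C=None):
    c,K,T=C or cam(n); d=np.linalg.inv(K)@[xy[0],xy[1],1]; d=T[:3,:3]@[d[0],-d[1],-d[2]]; o=T[:3,3]
    return o+d*(z-o[2])/d[2]
def topix(n,p,C=None):
    c,K,T=C or cam(n); q=np.linalg.inv(T)@np.append(p,1); u=K@[q[0],-q[1],-q[2]]; return u[:2]/u[2]
def save(f,im,s=1): cv2.imwrite("pics/"+f,cv2.resize(im[...,::-1],None,fx=s,fy=s))
E
python3 - <<'E'
from h import *
for n in("scene","top"):
    im=arm.grab_frame(n); save(n+"0.png",im); print(n,arm.calibration(n).keys(),np.round(cam(n)[2],3).tolist())
    for t,z in(("wedge",0),("wedge_tip",.001),("wedge_heel",.012),("short_foot",0),("lifted_foot",0.006),("right_foot",0),("left_foot",0),("pump",0)):
        print(t,[(np.round(d["xy"]).tolist(),round(d["score"],2),np.round(toworld(n,d["xy"],z)[:2],3).tolist()) for d in arm.spot_point(t,n)[:4]])
s=arm.get_state();print(s["eef_pos"],s["ee_rot"],s["t"],arm.tcp_to_grasp)
E
```

```text
scene dict_keys(['intrinsics', 'T']) [[0.736, -0.444, 0.511, 0.994], [0.677, 0.467, -0.568, -0.588], [0.014, 0.764, 0.645, 0.693], [0.0, 0.0, 0.0, 1.0]]
wedge [([436.0, 241.0], 0.95, [0.654, 0.223]), ([415.0, 291.0], 0.74, [0.71, 0.044]), ([371.0, 250.0], 0.72, [0.558, 0.083]), ([359.0, 266.0], 0.23, [0.572, 0.021])]
wedge_tip [([440.0, 282.0], 0.81, [0.736, 0.103]), ([360.0, 266.0], 0.79, [0.573, 0.021])]
wedge_heel [([380.0, 236.0], 0.92, [0.549, 0.131]), ([393.0, 292.0], 0.8, [0.683, -0.003]), ([416.0, 244.0], 0.58, [0.63, 0.166])]
short_foot [([347.0, 282.0], 0.63, [0.585, -0.039]), ([409.0, 181.0], 0.53, [0.45, 0.412]), ([228.0, 288.0], 0.42, [0.407, -0.23])]
lifted_foot [([228.0, 289.0], 0.58, [0.416, -0.236]), ([354.0, 188.0], 0.44, [0.362, 0.262])]
right_foot [([305.0, 335.0], 0.64, [0.616, -0.206])]
left_foot [([370.0, 156.0], 0.59, [0.273, 0.448])]
pump [([286.0, 286.0], 0.87, [0.494, -0.14]), ([228.0, 428.0], 0.16, [0.657, -0.427])]
top dict_keys(['intrinsics', 'T']) [[-0.027, 0.998, -0.064, 0.386], [-1.0, -0.028, -0.006, -0.024], [-0.007, 0.064, 0.998, 1.466], [0.0, 0.0, 0.0, 1.0]]
wedge [([297.0, 162.0], 0.95, [0.709, 0.05]), ([290.0, 211.0], 0.87, [0.571, 0.074]), ([237.0, 179.0], 0.87, [0.666, 0.222])]
wedge_tip [([306.0, 207.0], 0.75, [0.579, 0.026]), ([274.0, 157.0], 0.74, [0.725, 0.116]), ([214.0, 178.0], 0.68, [0.669, 0.286])]
wedge_heel [([271.0, 218.0], 0.87, [0.551, 0.127]), ([316.0, 168.0], 0.84, [0.687, -0.003]), ([254.0, 186.0], 0.58, [0.642, 0.173])]
short_foot [([331.0, 205.0], 0.68, [0.584, -0.043]), ([290.0, 213.0], 0.26, [0.565, 0.073])]
lifted_foot [([399.0, 265.0], 0.82, [0.41, -0.227]), ([288.0, 214.0], 0.43, [0.562, 0.077])]
right_foot [([388.0, 196.0], 0.78, [0.606, -0.207])]
left_foot [([347.0, 275.0], 0.91, [0.385, -0.084])]
pump []
[ 0.23575094 -0.63246806  0.40465722] [ 3.14159051e+00  2.11084118e-05 -2.78480247e+00] 0.9 0.1593
```

View pics/scene0.png

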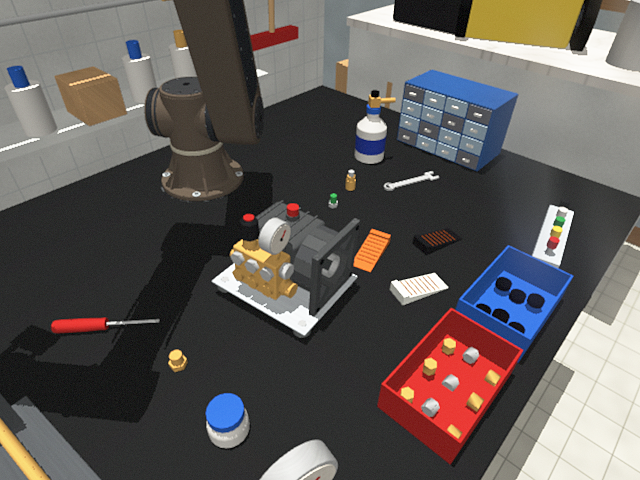

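View pics/top0.png

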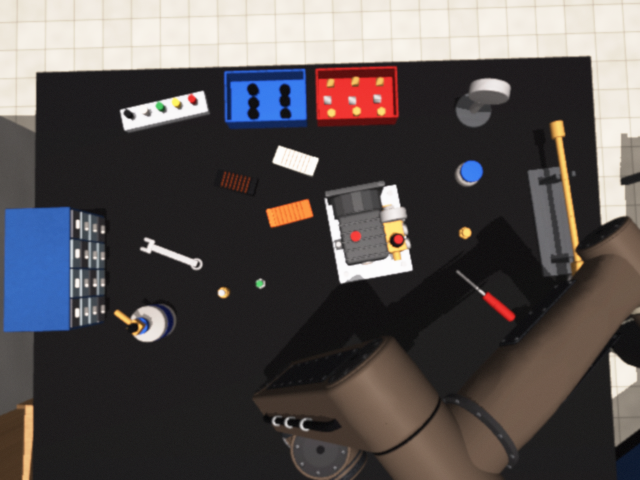

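The wedge has three candidates:
- Orange: scene (371,250), top (290,212).
- White: scene (418,287), top (297,162).
- Black with red ribs: scene (437,240), top (237,180).

The orange one matches the description. It sits at about (0.565, 0.077) with its tip toward the pump's +x+y foot at about (0.585, -0.04). I'll raise the arm, swing over and look with the wrist camera.

Request:
{"api": "move_arm", "payload": {
  "deltas": [
    [11,28,20,0,0,7],
    [11,28,20,0,0,7],
    [11,28,20,0,0,7],
    [11,28,20,0,0,7],
    [11,28,20,0,0,7]
  ],
  "claw": 255,
  "squeeze": 20
}}

```text
t: 1.32
eef_pos: [0.2909, -0.4912, 0.5056]
ee_rot: [-3.142, -0.0, -2.168]
force: [1.4, 0.1, -0.4]
width: 0.0597
```

Request:
{"api": "move_arm", "payload": {
  "deltas": [
    [13,33,0,0,0,7],
    [13,33,0,0,0,7],
    [13,33,0,0,0,7],
    [13,33,0,0,0,7],
    [13,33,0,0,0,7]
  ]
}}

```text
t: 1.73
eef_pos: [0.3557, -0.3259, 0.5049]
ee_rot: [-3.141, -0.0, -1.557]
force: [1.5, -0.3, -0.3]
width: 0.0263
```

Request:
{"api": "move_arm", "payload": {
  "deltas": [
    [13,33,0,0,0,7],
    [13,33,0,0,0,7],
    [13,33,0,0,0,0],
    [13,33,0,0,0,0],
    [13,33,0,0,0,0]
  ]
}}

```text
t: 2.15
eef_pos: [0.4207, -0.1608, 0.5051]
ee_rot: [-3.14, -0.0, -1.319]
force: [1.0, 0.8, -0.4]
width: 0.0004
```

Request:
{"api": "move_arm", "payload": {
  "deltas": [
    [13,33,0,0,0,0],
    [13,33,0,0,0,0],
    [13,33,0,0,0,0],
    [13,33,0,0,0,0],
    [13,33,0,0,0,0]
  ]
}}

```text
t: 2.57
eef_pos: [0.4858, 0.0043, 0.5051]
ee_rot: [-3.14, 0.0, -1.318]
force: [0.7, -0.6, 1.0]
width: 0.0005
```

Request:
{"api": "move_arm", "payload": {
  "deltas": [
    [7,33,0,0,0,0],
    [7,33,0,0,0,0],
    [7,33,0,0,0,0],
    [7,33,-20,0,0,0],
    [7,33,-20,0,0,0]
  ]
}}

```text
t: 2.98
eef_pos: [0.5208, 0.1693, 0.4655]
ee_rot: [-3.138, 0.001, -1.318]
force: [0.1, -0.3, -0.7]
width: 0.0003
```

```bash
python3 - <<'E'
from h import *
s=arm.get_state();print(s["t"],s["eef_pos"],s["ee_rot"],s["width"],s["force"]);print(np.round(arm.calibration("wrist")["mount"],3).tolist())
C=cam("wrist");im=arm.grab_frame("wrist");save("w1.png",im)
print(topix("wrist",[.565,.077,0]),topix("wrist",[.585,-.04,0]))
for n in("wrist","top","scene"):
    if n!="wrist":save(n+"1.png",arm.grab_frame(n))
    for t,z in(("wedge",0),("wedge_tip",.001),("wedge_heel",.012),("short_foot",0),("right_foot",0),("left_foot",0),("lifted_foot",.006)):
        print(n,t,[(np.round(d["xy"]).tolist(),round(d["score"],2),np.round(toworld(n,d["xy"],z,C if n=="wrist" else None)[:2],3).tolist()) for d in arm.spot_point(t,n)[:3]])
E
```

```text
2.9833 [0.52084214 0.16931068 0.46553639] [-3.13825262e+00  1.19412261e-03 -1.31836428e+00] 0.00031648005617126063 [ 0.06486573 -0.29604055 -0.7237605 ]
[[0.001, 0.957, 0.29, 0.079], [1.0, -0.001, 0.001, 0.0], [0.002, 0.29, -0.957, 0.02], [0.0, 0.0, 0.0, 1.0]]
[295.20913606 114.11436436] [303.27562139  -6.12241532]
wrist wedge [([197.0, 221.0], 0.73, [0.657, 0.227]), ([421.0, 302.0], 0.67, [0.348, 0.262]), ([297.0, 116.0], 0.62, [0.565, 0.074])]
wrist wedge_tip [([148.0, 112.0], 0.79, [0.733, 0.114]), ([180.0, 256.0], 0.79, [0.672, 0.279]), ([296.0, 58.0], 0.73, [0.581, 0.017])]
wrist wedge_heel [([301.0, 170.0], 0.89, [0.545, 0.133]), ([199.0, 8.0], 0.89, [0.689, -0.001]), ([217.0, 178.0], 0.58, [0.64, 0.167])]
wrist short_foot []
wrist right_foot []
wrist left_foot [([492.0, 12.0], 0.68, [0.388, -0.079])]
wrist lifted_foot []
top wedge [([288.0, 215.0], 0.82, [0.558, 0.078]), ([236.0, 182.0], 0.71, [0.657, 0.224]), ([295.0, 159.0], 0.64, [0.718, 0.054])]
top wedge_tip [([310.0, 208.0], 0.9, [0.578, 0.015]), ([276.0, 156.0], 0.7, [0.727, 0.108])]
top wedge_heel [([254.0, 185.0], 0.7
[... 347 characters left out ...]
58, [0.42, -0.238])]
scene wedge [([436.0, 241.0], 0.95, [0.653, 0.224]), ([419.0, 291.0], 0.6, [0.716, 0.048]), ([374.0, 251.0], 0.58, [0.565, 0.086])]
scene wedge_tip [([441.0, 281.0], 0.83, [0.736, 0.108]), ([456.0, 230.0], 0.77, [0.668, 0.295]), ([361.0, 265.0], 0.57, [0.573, 0.025])]
scene wedge_heel [([380.0, 235.0], 0.78, [0.546, 0.133]), ([417.0, 240.0], 0.68, [0.623, 0.18]), ([395.0, 296.0], 0.61, [0.691, -0.008])]
scene short_foot [([344.0, 285.0], 0.73, [0.584, -0.049]), ([371.0, 158.0], 0.52, [0.286, 0.439])]
scene right_foot [([304.0, 331.0], 0.73, [0.609, -0.2])]
scene left_foot [([332.0, 204.0], 0.73, [0.361, 0.166])]
scene lifted_foot [([230.0, 290.0], 0.69, [0.419, -0.234])]
```

View pics/w1.png

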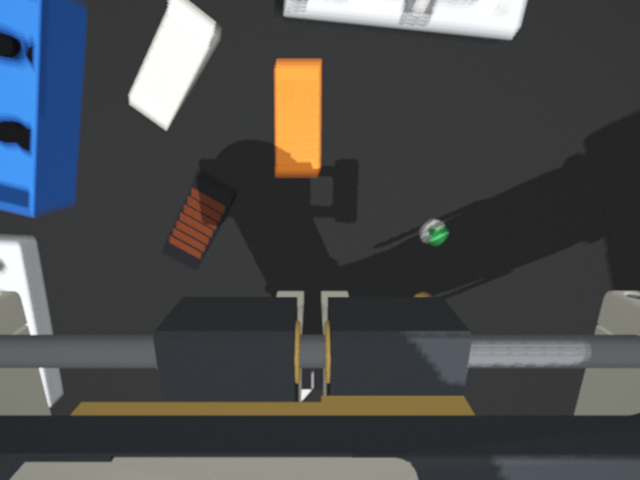

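The close view shows the orange wedge at (298,118), with its tip at (298,60) and heel at (298,176). The white wedge is at (175,65) and the dark one at (200,222). The choice is confirmed. The plate edge is just in frame at the top, so I'll move forward to measure the wedge and plate in one picture.

Request:
{"api": "move_arm", "payload": {
  "deltas": [
    [5,-18,0,0,0,0],
    [5,-20,0,0,0,0],
    [5,-20,0,0,0,0],
    [5,-20,0,0,0,0],
    [0,0,0,0,0,0]
  ]
}}

```text
t: 4.6
eef_pos: [0.5411, 0.0873, 0.4647]
ee_rot: [3.141, -0.001, -1.32]
force: [-0.4, -0.5, -0.1]
width: 0.0008
```

```bash
cat > fit.py <<'E'
from h import *
from scipy.optimize import least_squares, minimize
P=np.array([(-.06,0,0),(.06,0,0),(.06,0,.002),(-.046,0,.018),(-.046,0,.025),(-.06,0,.025)])
W=np.vstack([P+[0,s*.025,0] for s in(-1,1)])
def place(M,x,y,a): return R.from_euler('z',a).apply(M)+[x,y,0]
def fit_wedge(im,n,C,p0):
    h=cv2.cvtColor(im,cv2.COLOR_RGB2HSV); m=cv2.inRange(h,(4,140,90),(20,255,255))
    u=topix(n,[p0[0],p0[1],.01],C); k,l,st,ce=cv2.connectedComponentsWithStats(cv2.morphologyEx(m,cv2.MORPH_CLOSE,np.ones((5,5))))
    i=1+np.argmin([np.linalg.norm(c-u)+(1e4 if s[4]<300 else 0) for c,s in zip(ce[1:],st[1:])]); m=(l==i).astype(np.uint8)
    def cost(q):
        g=np.zeros(m.shape,np.uint8); pts=np.array([topix(n,v,C) for v in place(W,*q)],np.float32)
        cv2.fillConvexPoly(g,np.round(cv2.convexHull(pts)*16).astype(np.int32),1,cv2.LINE_AA,4); return np.sum(g!=m)
    r=minimize(cost,p0,method='Nelder-Mead',options=dict(initial_simplex=np.array(p0)+np.array([[0,0,0],[.01,0,0],[0,.01,0],[0,0,.1]]),xatol=1e-4,fatol=.5))
    return r.x,r.fun,m.sum()
E
python3 - <<'E'
from fit import *
s=arm.get_state();print(s["t"],s["eef_pos"],s["ee_rot"])
C=cam("wrist");im=arm.grab_frame("wrist");save("w2.png",im)
for t,z in(("short_foot",0),("right_foot",0),("left_foot",0)):
        print(t,[(np.round(d["xy"]).tolist(),round(d["score"],2),np.round(toworld("wrist",d["xy"],z,C)[:2],3).tolist()) for d in arm.spot_point(t,"wrist")[:3]])
x,f,a=fit_wedge(im,"wrist",C,[.565,.077,-1.32]);print(x,f,a)
d=np.array([np.cos(x[2]),np.sin(x[2])]);print("tip",x[:2]+.06*d,"heel",x[:2]-.06*d)
t=cv2.imread("pics/top1.png")[...,::-1].copy()
print("top",*fit_wedge(t,"top",cam("top"),[.565,.077,-1.32]))
E
```

```text
4.6 [0.54112851 0.08728568 0.46467444] [ 3.14130839e+00 -5.90707786e-04 -1.32021859e+00]
short_foot [([302.0, 81.0], 0.91, [0.587, -0.046])]
right_foot []
left_foot [([479.0, 98.0], 0.58, [0.387, -0.079])]
[ 0.56071492  0.08304674 -1.33087799] 1251.0 3513
tip [0.57497232 0.02476529] heel [0.54645752 0.14132818]
top [ 0.56310872  0.07349209 -1.31962343] 40.0 883
```

View pics/w2.png

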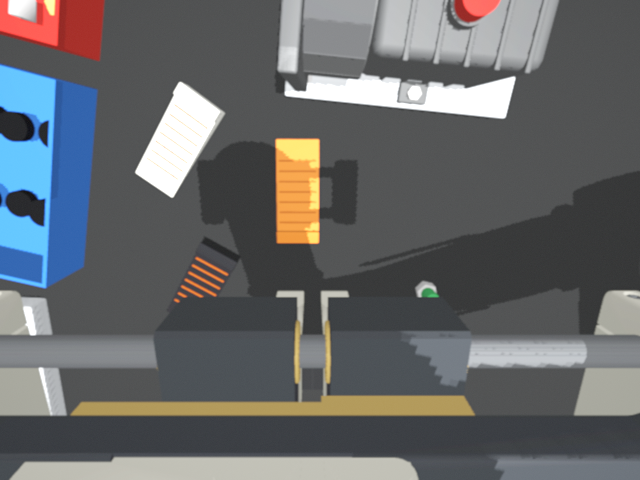

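Wrist view: the wedge is at (298,190) and square to the tool. The plate's near edge runs from (285,97) to (505,118). The colour mask missed some of the wedge, so I'll widen it and fit the plate corners.

```bash
sed -i 's/(4,140,90),(20,255,255)/(4,120,70),(28,255,255)/' fit.py
python3 - <<'E'
from fit import *
C=cam("wrist");im=cv2.imread("pics/w2.png")[...,::-1].copy()
x,f,a=fit_wedge(im,"wrist",C,[.565,.077,-1.32]);print(x,f,a)
d=np.array([np.cos(x[2]),np.sin(x[2])]);print("tip",x[:2]+.06*d,"heel",x[:2]-.06*d)
A=toworld("wrist",(285,97),.018,C)[:2];B=toworld("wrist",(505,118),.024,C)[:2]
print(A,B,np.linalg.norm(A-B)); e=(A-B)/np.linalg.norm(A-B); n=np.array([-e[1],e[0]])
mid=(A+B)/2; print("pump yaw",np.degrees(np.arctan2(e[1],e[0])))
for ft in([.1,.08],[-.1,.08]): print("foot",mid+e*ft[0]-n*(.1-ft[1]))
c,K,T=C
w=im.copy()
for v in place(W,*x): cv2.circle(w,tuple(np.round(topix("wrist",v,C)).astype(int).tolist()),2,(0,0,255),-1)
for p in ((.587,-.046),(mid+e*.1-n*.02)): cv2.circle(w,tuple(np.round(topix("wrist",[*p,0],C)).astype(int).tolist()),3,(255,0,255),-1)
save("w2c.png",w[0:300,100:560],1.7)
E
```

```text
[ 0.56204086  0.07759673 -1.31547725] 140.0 4704
tip [0.57719411 0.01954177] heel [0.54688761 0.1356517 ]
[ 0.60003294 -0.02019395] [ 0.36133173 -0.059161  ] 0.2418609000674704
pump yaw 9.271532281590128
foot [ 0.58259819 -0.04330485]
foot [ 0.38521102 -0.07552755]
```

View pics/w2c.png

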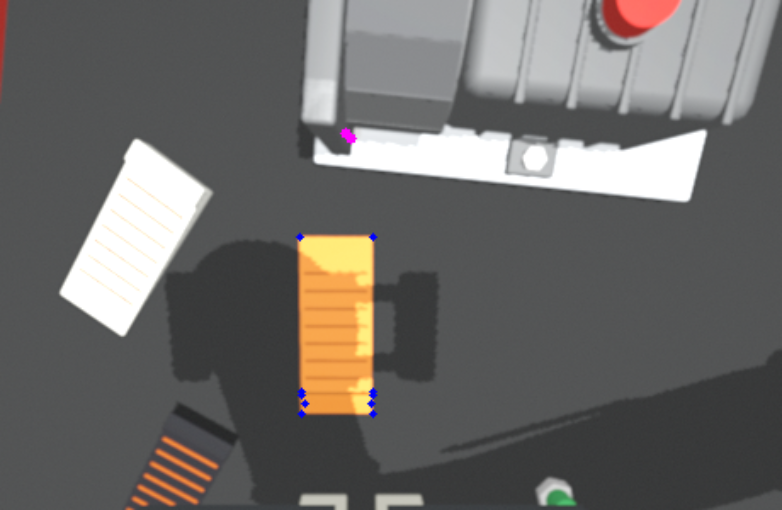

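Fit matches. The wedge heel is at (0.547, 0.136) with yaw -75.4°, and the foot is at (0.583, -0.044). The wedge needs about 85 mm of push and a turn of about -3° so that it points at the foot. Next I'll go behind the heel.

Request:
{"api": "move_arm", "payload": {
  "deltas": [
    [0,15,-35,0,0,0],
    [0,15,-35,0,0,0],
    [0,15,-35,0,0,0],
    [0,15,-35,0,0,0],
    [0,15,-35,0,0,0]
  ]
}}

```text
t: 5.22
eef_pos: [0.5403, 0.1659, 0.2885]
ee_rot: [-3.141, 0.0, -1.318]
force: [1.3, 0.8, -0.1]
width: 0.0005
```

Request:
{"api": "move_arm", "payload": {
  "deltas": [
    [0,0,-30,0,0,0],
    [0,0,-30,0,0,0],
    [0,0,-25,0,0,0],
    [0,0,-15,0,0,0],
    [0,0,-5,0,0,0]
  ]
}}

```text
t: 5.63
eef_pos: [0.5396, 0.1649, 0.1818]
ee_rot: [3.137, -0.001, -1.318]
force: [-0.6, 0.3, 0.2]
width: 0.0002
```

Request:
{"api": "move_arm", "payload": {
  "deltas": [
    [1,-4,0,0,0,0],
    [1,-3,0,0,0,0],
    [0.5,-2,0,0,0,0],
    [0.5,-2,0,0,0,0],
    [0,0,0,0,0,0]
  ]
}}

```text
t: 6.05
eef_pos: [0.5441, 0.1532, 0.1858]
ee_rot: [-3.14, 0.001, -1.319]
force: [-0.8, -1.0, -0.2]
width: 0.0003
```

```bash
python3 - <<'E'
from fit import *
s=arm.get_state();print(s["t"],s["eef_pos"],s["ee_rot"],s["force"])
C=cam("wrist");im=arm.grab_frame("wrist");save("w3.png",im)
E
```

```text
6.05 [0.54412573 0.15323551 0.18584505] [-3.13966512e+00  6.80670526e-04 -1.31923957e+00] [-0.77038041 -1.02732156 -0.21443511]
```

View pics/w3.png

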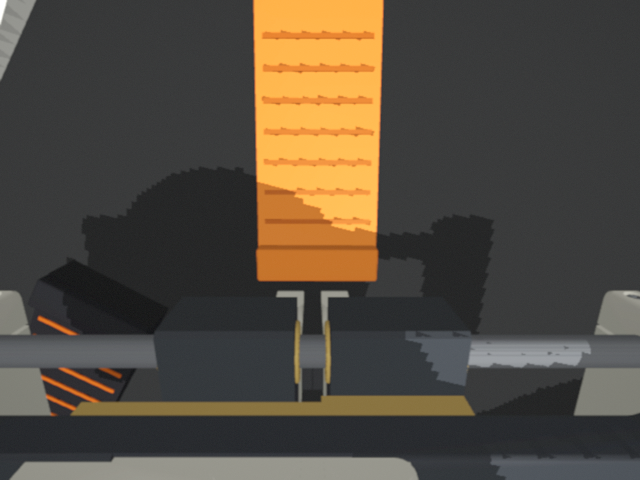

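Fingers are centred behind the heel: heel top edge at row 280, wedge centre column 318, fingers centred at column 312, square. Pushing now, with a slow -3° turn before the wedge reaches the foot.

Request:
{"api": "move_arm", "payload": {
  "deltas": [
    [0,-4,0,0,0,0],
    [0,-4,0,0,0,0],
    [0.5,-4,0,0,0,0],
    [0.8,-4,0,0,0,-0.2],
    [0.8,-4,0,0,0,-0.3]
  ]
}}

```text
t: 6.52
eef_pos: [0.5461, 0.1332, 0.1848]
ee_rot: [-3.141, 0.0, -1.328]
force: [-1.1, 1.0, 0.6]
width: 0.0006
```

Request:
{"api": "move_arm", "payload": {
  "deltas": [
    [0.8,-4,0,0,0,-0.5],
    [0.8,-4,0,0,0,-0.5],
    [0.8,-4,0,0,0,-0.5],
    [0.8,-4,0,0,0,-0.5],
    [0.8,-4,0,0,0,-0.5]
  ]
}}

```text
t: 6.93
eef_pos: [0.55, 0.1131, 0.1847]
ee_rot: [-3.141, 0.0, -1.372]
force: [-0.1, 0.8, 1.7]
width: 0.0006
```

```bash
python3 - <<'E'
from fit import *
s=arm.get_state();print(s["t"],s["eef_pos"],s["ee_rot"],s["force"])
for n in("top","wrist","scene"):
    C=cam(n);im=arm.grab_frame(n);save(n+"4.png",im)
    p=s["eef_pos"]
    x,f,a=fit_wedge(im,n,C,[p[0]+.0126,p[1]-.068,-1.36])
    d=np.array([np.cos(x[2]),np.sin(x[2])]);print(n,x,f,a,"tip",x[:2]+.06*d,"heel",x[:2]-.06*d)
    print([(np.round(toworld(n,q["xy"],0,C)[:2],3).tolist(),round(q["score"],2)) for q in arm.spot_point("short_foot",n)[:2]])
E
```

```text
6.9333 [0.54997179 0.11312566 0.18467944] [-3.14148578e+00  2.89891444e-05 -1.37202760e+00] [-0.0610508   0.8387537   1.67830464]
top [ 0.57057675  0.02160743 -1.34232259] 174.0 728 tip [ 0.58416622 -0.03683337] heel [0.55698728 0.08004822]
[([0.575, -0.049], 0.8)]
wrist [ 0.56584233  0.0398424  -1.37258649] 645.0 37361 tip [ 0.5776572  -0.01898284] heel [0.55402746 0.09866764]
[]
scene [ 0.5668809   0.04417385 -1.33136887] 193.0 847 tip [ 0.58110969 -0.01411458] heel [0.55265211 0.10246229]
[([0.58, -0.036], 0.57)]
```

View pics/wrist4.png

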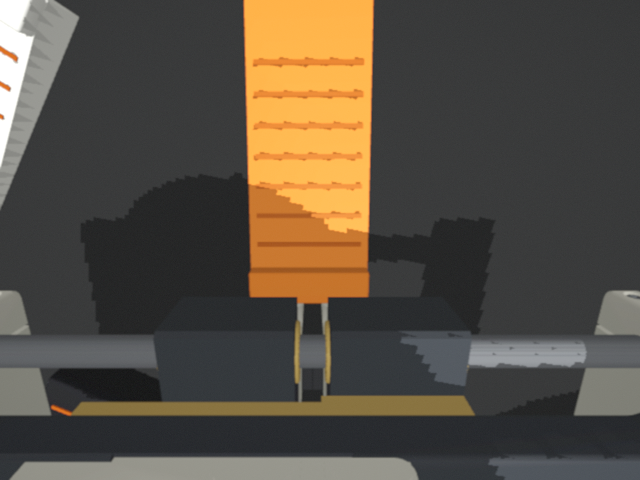

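Wedge yaw is now -78.6°, its axis passes within about 1 mm of the foot, and the fingers are flush on the heel. About 47 mm remain, straight along the axis.

Request:
{"api": "move_arm", "payload": {
  "deltas": [
    [0.7,-3.5,0,0,0,0],
    [0.7,-3.5,0,0,0,0],
    [0.6,-3,0,0,0,0],
    [0.6,-3,0,0,0,0],
    [0.5,-2.5,0,0,0,0]
  ]
}}

```text
t: 7.65
eef_pos: [0.553, 0.0976, 0.1846]
ee_rot: [3.142, -0.0, -1.371]
force: [-0.5, 0.8, -0.2]
width: 0.0001
```

Request:
{"api": "move_arm", "payload": {
  "deltas": [
    [0.4,-2,0,0,0,0],
    [0.4,-2,0,0,0,0],
    [0.4,-2,0,0,0,0],
    [0.4,-2,0,0,0,0],
    [0.4,-2,0,0,0,0]
  ]
}}

```text
t: 8.07
eef_pos: [0.5552, 0.0885, 0.1848]
ee_rot: [-3.14, 0.001, -1.371]
force: [-3.2, 11.6, 2.5]
width: 0.0003
```

```bash
cat > look.py <<'E'
from fit import *
import sys
s=arm.get_state();print(s["t"],s["eef_pos"],s["ee_rot"],s["force"])
for n in("wrist","scene"):
    C=cam(n);im=arm.grab_frame(n);save(n+sys.argv[1]+".png",im)
    p=s["eef_pos"]
    x,f,a=fit_wedge(im,n,C,[p[0]+.015,p[1]-.073,-1.372])
    d=np.array([np.cos(x[2]),np.sin(x[2])]);print(n,x,f,a,"tip",x[:2]+.06*d,"heel",x[:2]-.06*d)
    v=np.array([.5835,-.044])-x[:2]; print("tip past foot",.06-v@d,"lat",v@[-d[1],d[0]])
E
python3 look.py 5
```

```text
8.0667 [0.5551761  0.08850055 0.18482159] [-3.14028653e+00  1.09388415e-03 -1.37127809e+00] [-3.20734384 11.62952357  2.527602  ]
wrist [ 0.57114527  0.01590103 -1.37414907] 2782.0 35226 tip [ 0.58286821 -0.0429426 ] heel [0.55942233 0.07474466]
tip past foot -0.0011604597860552027 lat 0.0004130161046894773
scene [ 0.57161044  0.01953022 -1.35462322] 341.0 744 tip [ 0.58448005 -0.03907331] heel [0.55874084 0.07813375]
tip past foot -0.0046018135704631175 lat -0.0020139786736737683
```

The wedge is entering at 11.6 N, as expected, and lateral offset is about 1 mm. I'll continue.

Request:
{"api": "move_arm", "payload": {
  "deltas": [
    [0.4,-2,0,0,0,0],
    [0.4,-2,0,0,0,0],
    [0.4,-2,0,0,0,0],
    [0.4,-2,0,0,0,0],
    [0.4,-2,0,0,0,0]
  ]
}}

```text
t: 8.58
eef_pos: [0.5576, 0.08, 0.1852]
ee_rot: [-3.138, 0.002, -1.37]
force: [-2.3, 11.7, 1.1]
width: 0.0004
```

```bash
python3 look.py 6; python3 - <<'E'
from h import *
for n in("scene",):
    for t in("lifted_foot","right_foot","short_foot"): print(t,[(np.round(d["xy"]).tolist(),round(d["score"],2)) for d in arm.spot_point(t,n)[:2]])
a,b=[cv2.imread(f"pics/{n}.png") for n in("scene1","scene6")]
cv2.imwrite("pics/cmp6.png",np.hstack([cv2.resize(i[200:350,200:400],None,fx=2,fy=2,interpolation=2) for i in(a,b)]))
E
```

```text
8.5833 [0.5575814  0.07996006 0.18521256] [-3.13823849e+00  2.39125619e-03 -1.37033285e+00] [-2.2872156  11.66304101  1.14056052]
wrist [ 0.57021261  0.02537278 -1.38040436] 5138.0 32135 tip [ 0.58156724 -0.03354303] heel [0.55885798 0.08428859]
tip past foot -0.010633780662447148 lat -8.10777529319489e-05
scene [ 0.57472538  0.01175951 -1.33734657] 374.0 732 tip [ 0.58860548 -0.04661294] heel [0.56084527 0.07013196]
tip past foot 0.0037231386021548962 lat -0.004362526471912264
lifted_foot [([227.0, 288.0], 0.63)]
right_foot [([305.0, 335.0], 0.61)]
short_foot []
```

View pics/cmp6.png

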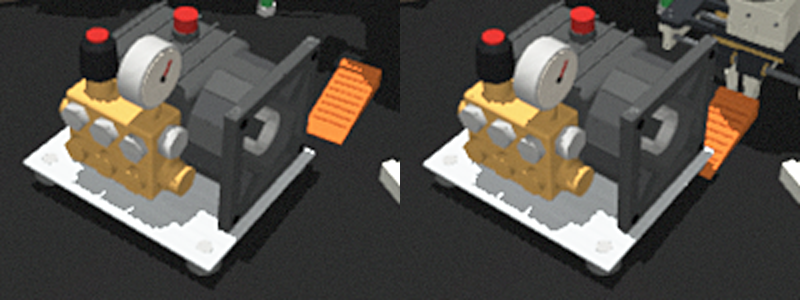

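Side by side: the wedge tip is now under the plate edge near the foot (right half, (715,170)), and the pump hasn't moved. By finger position the tip is about 7 mm past the foot's centre, so about 15 mm remain.

Request:
{"api": "move_arm", "payload": {
  "deltas": [
    [0.4,-2,0,0,0,0],
    [0.4,-2,0,0,0,0],
    [0.4,-2,0,0,0,0],
    [0.4,-2,0,0,0,0],
    [0.2,-1,0,0,0,0]
  ]
}}

```text
t: 9.25
eef_pos: [0.5594, 0.0706, 0.1851]
ee_rot: [-3.138, 0.002, -1.37]
force: [-1.8, 11.7, 1.1]
width: 0.0005
```

Request:
{"api": "move_arm", "payload": {
  "deltas": [
    [0.2,-1,0,0,0,0],
    [0.2,-1,0,0,0,0],
    [0.2,-1,0,0,0,0],
    [0,0,0,0,0,0],
    [0,0,0,0,0,0]
  ]
}}

```text
t: 9.67
eef_pos: [0.56, 0.0675, 0.1851]
ee_rot: [-3.139, 0.002, -1.37]
force: [-1.1, 9.5, 0.5]
width: 0.0004
```

```bash
python3 look.py 7; python3 - <<'E'
from h import *
b0=cv2.imread("pics/scene1.png")
b=cv2.imread("pics/scene7.png")
# track pump features between scene1/6/7
g0=cv2.cvtColor(b0,6)
m=np.zeros_like(g0);m[215:330,215:350]=255
p=cv2.goodFeaturesToTrack(g0,40,.05,5,mask=m)
for f in("scene6","scene7"):
    g=cv2.cvtColor(cv2.imread(f"pics/{f}.png"),6); q,st,e=cv2.calcOpticalFlowPyrLK(g0,g,p,None,winSize=(15,15)); d=(q-p)[st==1]; print(f,np.median(d,0))
    M,i=cv2.estimateAffine2D(p[st==1],q[st==1]);print(M.round(4).tolist())
    for c in((345,275),(300,333),(213,281)): print(c,(M@[*c,1]-c).round(2))
E
```

```text
9.6667 [0.55995726 0.06749226 0.18505148] [-3.13880898e+00  1.71949895e-03 -1.37041611e+00] [-1.14209757  9.48227331  0.49767721]
wrist [ 0.57028774  0.02557939 -1.35725495] 8870.0 27562 tip [ 0.58300306 -0.0330578 ] heel [0.55757241 0.08421658]
tip past foot -0.010798972155691797 lat -0.0018332458648676582
scene [ 5.75384948e-01  6.79266099e-04 -1.35876197e+00] 444.0 687 tip [ 0.5880119  -0.05797702] heel [0.562758   0.05933555]
tip past foot 0.014613528991736464 lat -0.001469398927502969
scene6 [-1.2086258  0.5743637]
[[0.9971, 0.0159, -4.6064], [-0.0123, 0.9983, 4.2918]]
(345, 275) [-1.23 -0.41]
(300, 333) [-0.18  0.05]
(213, 281) [-0.75  1.2 ]
scene7 [-2.2422714  1.0821533]
[[0.9945, 0.0287, -8.2722], [-0.0224, 0.996, 8.0508]]
(345, 275) [-2.28 -0.78]
(300, 333) [-0.37 -0.01]
(213, 281) [-1.38  2.15]
```

Request:
{"api": "move_arm", "payload": {
  "deltas": [
    [0.1,-0.7,0,0,0,0],
    [0.1,-0.7,0,0,0,0],
    [0.1,-0.7,0,0,0,0],
    [0.1,-0.5,0,0,0,0],
    [0.1,-0.4,0,0,0,0]
  ]
}}

```text
t: 10.18
eef_pos: [0.5604, 0.0646, 0.185]
ee_rot: [-3.139, 0.002, -1.37]
force: [-2.9, 10.2, 0.7]
width: 0.0005
```

```bash
cat > trk.py <<'E'
from h import *
import sys
a=[arm.grab_frame("scene") for _ in range(2)]
save(sys.argv[1],a[0]); s=arm.get_state(); print(s["eef_pos"],s["force"],s["t"])
g0=cv2.imread("pics/scene1.png",0); m=np.zeros_like(g0);m[215:330,215:350]=255
p=cv2.goodFeaturesToTrack(g0,60,.03,4,mask=m)
for im in a:
    q,st,e=cv2.calcOpticalFlowPyrLK(g0,cv2.cvtColor(im,cv2.COLOR_RGB2GRAY),p,None,winSize=(15,15))
    M,i=cv2.estimateAffine2D(p[st==1],q[st==1])
    print([(M@[*c,1]-c).round(2).tolist() for c in((345,275),(300,333),(213,281))])
# predicted image shift when level: rotate pump about the left-right foot diagonal by 2.8deg
C=cam("scene"); r=np.array([.6125,-.204,0]); l=np.array([.385,-.078,0]); ax=(r-l)/np.linalg.norm(r-l)
for sg in(1,-1):
    rot=R.from_rotvec(ax*np.radians(2.8)*sg)
    print("pred",[(topix("scene",rot.apply(P-r)+r,C)-topix("scene",P,C)).round(2).tolist() for P in (toworld("scene",(345,275),.03),toworld("scene",(300,333),.03),toworld("scene",(213,281),.03))])
E
python3 trk.py s8.png
```

```text
[0.56043411 0.06451172 0.18501892] [-1.43676125  9.67087035  0.46329609] 10.2833
[[-2.48, -0.88], [-0.45, -0.02], [-1.59, 2.34]]
[[-2.5, -0.87], [-0.46, -0.02], [-1.59, 2.34]]
pred [[-0.56, -1.82], [-0.73, 0.42], [-0.12, 2.58]]
pred [[0.42, 1.86], [0.75, -0.4], [0.29, -2.61]]
```

Request:
{"api": "move_arm", "payload": {
  "deltas": [
    [0.1,-0.6,0,0,0,0],
    [0.1,-0.6,0,0,0,0],
    [0.1,-0.6,0,0,0,0],
    [0.1,-0.6,0,0,0,0],
    [0,0,0,0,0,0]
  ]
}}

```text
t: 10.7
eef_pos: [0.5608, 0.062, 0.185]
ee_rot: [-3.139, 0.002, -1.37]
force: [-0.9, 10.6, -1.0]
width: 0.0004
```

```bash
python3 trk.py s9.png | head -3
```

```text
[0.56078277 0.06203186 0.184966  ] [-1.90156886  9.22396941 -0.32486495] 10.8
[[-2.7, -0.98], [-0.42, -0.07], [-1.72, 2.56]]
[[-2.7, -0.97], [-0.42, -0.07], [-1.73, 2.56]]
```

Request:
{"api": "move_arm", "payload": {
  "deltas": [
    [0.1,-0.6,0,0,0,0],
    [0.1,-0.6,0,0,0,0],
    [0.1,-0.6,0,0,0,0],
    [0.1,-0.6,0,0,0,0],
    [0,0,0,0,0,0]
  ]
}}

```text
t: 11.22
eef_pos: [0.5612, 0.0596, 0.1849]
ee_rot: [-3.139, 0.002, -1.371]
force: [-1.6, 8.7, -0.2]
width: 0.0005
```

```bash
python3 trk.py s10.png | head -2
```

```text
[0.56117663 0.05956649 0.18496202] [-1.83434577  9.20019953 -0.57115598] 11.3167
[[-3.0, -0.96], [-0.6, -0.02], [-1.82, 2.69]]
```

Request:
{"api": "move_arm", "payload": {
  "deltas": [
    [0.1,-0.6,0,0,0,0],
    [0.1,-0.6,0,0,0,0],
    [0.1,-0.5,0,0,0,0],
    [0,-0.3,0,0,0,0],
    [0,0,0,0,0,0]
  ]
}}

```text
t: 11.73
eef_pos: [0.5615, 0.0581, 0.185]
ee_rot: [-3.139, 0.002, -1.371]
force: [-2.0, 14.0, -0.5]
width: 0.0007
```

```bash
python3 trk.py s11.png | head -2
```

```text
[0.56146989 0.05808893 0.18494876] [-2.20444107 12.85229692  0.40169945] 11.8333
[[-3.05, -0.99], [-0.63, -0.04], [-1.86, 2.74]]
```

The push force has started to climb (9 → 14 N) and the tilt has nearly stopped changing, so all feet are starting to bear. One small nudge more.

Request:
{"api": "move_arm", "payload": {
  "deltas": [
    [0.1,-0.4,0,0,0,0],
    [0.1,-0.3,0,0,0,0],
    [0,0,0,0,0,0],
    [0,0,0,0,0,0],
    [0,0,0,0,0,0]
  ]
}}

```text
t: 12.25
eef_pos: [0.5617, 0.0576, 0.185]
ee_rot: [-3.138, 0.003, -1.371]
force: [-2.2, 14.7, -0.5]
width: 0.0005
```

```bash
python3 trk.py s12.png | head -2
```

```text
[0.56167324 0.05767154 0.18495294] [-3.22520301 14.23449379 -0.88648546] 12.35
[[-3.06, -0.99], [-0.63, -0.05], [-1.89, 2.75]]
```

The tilt has plateaued (2.74 → 2.75 px) at 14.5 N, so the pump is level. Backing straight off, then up.

Request:
{"api": "move_arm", "payload": {
  "deltas": [
    [-0.4,2,0,0,0,0],
    [-1,5,0,0,0,0],
    [-2,10,0,0,0,0],
    [-4,20,0,0,0,0],
    [-4,20,0,0,0,0]
  ]
}}

```text
t: 12.77
eef_pos: [0.5495, 0.1129, 0.1846]
ee_rot: [3.141, -0.0, -1.373]
force: [-0.0, 1.0, 0.5]
width: 0.0004
```

Request:
{"api": "move_arm", "payload": {
  "deltas": [
    [0,5,20,0,0,0],
    [0,5,35,0,0,0],
    [0,5,35,0,0,0],
    [0,0,35,0,0,0],
    [0,0,35,0,0,0]
  ]
}}

```text
t: 13.18
eef_pos: [0.5492, 0.128, 0.3463]
ee_rot: [3.141, -0.0, -1.371]
force: [0.3, -0.2, 0.6]
width: 0.0006
```

Request:
{"api": "move_arm", "payload": {
  "deltas": [
    [0,0,30,0,0,0],
    [0,0,30,0,0,0],
    [0,0,25,0,0,0],
    [0,0,0,0,0,0],
    [0,0,0,0,0,0]
  ]
}}

```text
t: 13.6
eef_pos: [0.5496, 0.1278, 0.4313]
ee_rot: [-3.138, 0.001, -1.371]
force: [-0.4, -0.3, -0.4]
width: 0.0004
```

```bash
python3 trk.py s13.png | head -3; python3 - <<'E'
from h import *
C=cam("wrist");im=arm.grab_frame("wrist");save("w13.png",im)
b=cv2.imread("pics/s13.png");w=im[...,::-1]
cv2.imwrite("pics/fin.png",np.hstack([cv2.resize(b[200:350,200:400],(400,300),interpolation=2),cv2.resize(w[0:300,120:520],(400,300))]))
E
```

```text
[0.54925632 0.12758209 0.4288316 ] [-0.5578923  -1.07120998 -0.56475509] 13.7
[[-3.04, -1.01], [-0.64, -0.04], [-1.89, 2.75]]
[[-3.04, -1.01], [-0.64, -0.04], [-1.88, 2.75]]
```

View pics/fin.png

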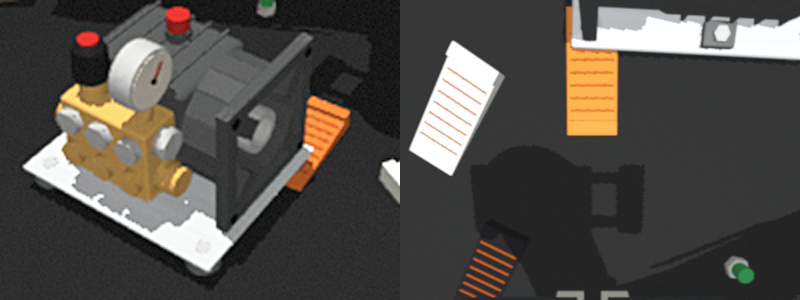

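Final view: the wedge is centred on the foot (crop column 592, against an estimated 591). The heel is about 80 mm out from the plate edge, against 78 expected, and the tilt held after release. Handing in.

```bash
python3 -c "
from station import arm
print(arm.job_done(), arm.get_state()['t'])"
```

```text
the job is handed in; nothing more can be done
the job is handed in; nothing more can be done
```

The orange wedge is under the short foot and the pump stands level. I pushed it in thin edge first with the closed fingertips, then backed off and raised the arm clear. The job was handed in with the arm's clock at about 14 s.

**Push force:** It ran 9–12 N while the wedge entered, then climbed to about 14.5 N as all the feet began to bear. That is below the 20 N at which the pump might slide.

**Levelling:** The pump's tilt, tracked in the scene camera, stopped changing at 2.75 px and stayed the same after release. My model predicted 2.58 px for level, which I take as agreement within its accuracy.

**Position:** The last wrist picture showed the wedge centred on the foot to about 1 mm. Its heel was about 80 mm out from the plate edge, where 78 mm was expected. The pump and the nearby things in that view looked unmoved.

**Checks that disagreed or failed:**
- **Tip position:** After the tip went under the plate, the wrist-camera fit of the wedge was no longer usable. The scene-camera fit read about 5 mm short of the position worked out from the fingers, so I stopped on force and tilt instead.
- **Lifted foot:** I did not measure it directly. I judged level from the tilt and the rise in push force.

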